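# Cull the rocking mounting plate

## Robot

A 6-joint arm with a two-finger parallel gripper is mounted at the origin on the work surface. World frame = base frame: x ahead of the robot, y to its left, z up, the work surface at z = 0. Lengths are in m, angles in rad, forces in N, time in s.
With the tool pointing down it reaches from about 0.35 to 0.725 m from the base axis. Payload 4.3 kg.
Tool frame: the origin (TCP) lies on the centre line of the jaws, within the pads' length; the fingertips stand 17 mm ahead of it and the grasp point (between the pads) lies 2 mm behind it; z points along the fingers, x is the direction in which the jaws open and shut, and the axes are right-handed (so a half turn about z gives the same grasp; the last joint's range is limited). The gripper opens to 85 mm and grips with 20 to 120 N. Pads are 22 mm wide; open, the fingers measure 114 mm over their backs; the gripper's body (76 mm by 85 mm) begins 54 mm behind the grasp point. The pads swing forward as they close: fully open they stand 13 mm farther back than shut.
Start: joints at [1.008, 0.377, 0.081, 1.274, 0, 1.46], TCP at [0.252, 0.517, 0.248] pointing down, gripper open.
Joint ranges: [-2.72, 2.72], [-0.84, 1.66], [-1.02, 1.22], [-1.77, 2.12], [-1.37, 1.28], [-3.14, 3.14]. Speed limits (rad/s): [2.57, 2.57, 3.14, 3.14, 3.14, 3.14].

## Interface

Orientations are given as a unit quaternion [w, x, y, z].
In Python, from station import robot gives the robot as it stands.
- The arm moves only by the tool drive_tool, never from a script. Its argument "rows" is a list of rows, each an object of numbers: "fingers": the opening, from 0 (shut) to 1 (fully open); "tx", "ty", "tz": the shift along the tool's x, y, z in mm; "wx", "wy", "wz": the turn, a rotation vector about the tool's x, y, z in rad. A call has 1 to 10 rows; each row is the pose to reach, as a shift and turn from the pose commanded when the call began, along the tool's axes at that moment; what a row does not reach only later rows make up. A row lasts 1/8 s, in which the tool goes at most 62.5 mm and 10.7 degrees, less where a joint would pass 70% of its speed; a pose out of reach is approached as far as the arm can. A call with a gripper value outside its range is refused whole. The fingers move at their own pace and stop on an object; "grip_force" is the grip in N (left out, the last holds). Time passes only in rows, so rows that repeat a pose let the fingers close. It gives the time, the measured TCP pose, the force and the opening at its end, in the units of the state.
- robot.observe(): the state, without advancing time (a new reading comes with each control period).
- robot.get_image(name): name is "scene" or "top" or "wrist"; returns a dict with "frame" (480x640x3 uint8, red, green, blue), "K" (3x3 intrinsics, pixels), "camera_from_world" (4x4, takes a point from world to camera coordinates); the wrist camera has in their place "hand_eye" (4x4, takes a point from camera to tool coordinates, whose origin is the TCP and whose axes are the tool frame's). Camera axes: x right, y up, looking along -z (the intrinsics and any distortion apply to the point x, -y, -z); pixel columns grow to the right and rows downward; lengths in m; the calibration is good to about 2 mm. A picture is of the moment at which its call begins: read the wrist's pose just before it. There is no depth.
- robot.hand_in(): hands the job in, once; it reports no verdict.
The state is a dict: "t": time; "joint_positions": joint angles; "qvel": joint speeds; "joint_torque": joint torques, N m; "tool_pos": TCP position; "orientation": TCP orientation; "wrist_force": force on the tool from outside, world axes, zero at the start; "torque": the same for the moment, N m; "gripper_width": finger opening in m.
Only numpy, scipy, OpenCV 4.12 (cv2) and the standard library are available. Lean on these libraries where they do the work, as an engineer would, in place of code of your own. Each camera call takes 0.05 s, during which the arm holds its last target. There are 200 camera calls.

## Task

Take the mounting plate that is still on the black carrier and lay it flat on the granite surface plate, in the free space beside the other two. Then press down on the corners of the plates where they lie until you have made the warped one rock, and set that one flat in the steel reject tray; leave the two sound ones standing on the granite. Set plates down rather than dropping them, do not press hard, and leave the other things on the bench alone.

Things in the scene. Friction and masses are not known exactly. Their poses are not given: they have to be found in the camera images.
- plate_a_mid (a point): Centre (21 mm above the feet's underside; z up) of one of three look-alike aluminium plates, 96 (own x) x 72 (own y) x 6 mm, on four 12 mm round feet 6 mm high, 40 (x) and 28 mm (y) off centre; flat top 12 mm above the feet. A steel post, 24 mm diameter, rises 30 mm from the top's middle as handle. About 0.25 kg. Exactly one of the three is warped (see granite).
- plate_b_mid (a point): Centre (21 mm above the feet's underside; z up) of one of three look-alike aluminium plates, 96 (own x) x 72 (own y) x 6 mm, on four 12 mm round feet 6 mm high, 40 (x) and 28 mm (y) off centre; flat top 12 mm above the feet. A steel post, 24 mm diameter, rises 30 mm from the top's middle as handle. About 0.25 kg. Exactly one of the three is warped (see granite).
- plate_c_mid (a point): Centre (21 mm above the feet's underside; z up) of one of three look-alike aluminium plates, 96 (own x) x 72 (own y) x 6 mm, on four 12 mm round feet 6 mm high, 40 (x) and 28 mm (y) off centre; flat top 12 mm above the feet. A steel post, 24 mm diameter, rises 30 mm from the top's middle as handle. About 0.25 kg. Exactly one of the three is warped (see granite).
- granite: Fixed dark granite surface plate, 260 (own x) x 370 (own y) x 40 mm high; origin at its underside's centre. Three bays with white corner marks, at own y = -115, 0, +115 mm; plates lie long side along x. The warped plate lies level, one foot at its slotted end 4 mm clear: pressed there with under 1 N it tips down 4 mm (0.09 rad), and back when let go. All else stays put.
- bay: Tiny white dot near the middle (within about 12 mm) of the one bay that is free at the start, on the top face of the granite (nothing to touch).
- carrier: Fixed black workpiece carrier on which one plate waits: 150 mm (x) by 130 mm (y), flat top 40 mm above its origin (centre of its underside). It may stand left or right of the granite.
- tray: Fixed open sheet-steel reject tray, 190 mm (own x) by 160 mm (own y), rim 25 mm high, walls and floor 4 mm; empty. Origin at the centre of its underside. It stands on the other side of the granite from the carrier.
- ferrule: Bystander: loose steel ferrule, 24 mm diameter, 30 mm tall, upright on the far edge of the granite; origin under its foot.
- cap: Bystander: loose black plastic cap, 36 mm diameter, 32 mm tall, upright on the far edge of the granite; origin under its foot.
- screwdriver: Bystander: screwdriver lying on the bench between robot and granite.
- wrench: Bystander: wrench lying on the bench between robot and granite.
- oiler: Bystander: white bottle, 56 mm diameter, 130 mm tall, beyond the granite.
- jar: Bystander: jar, 66 mm diameter, 80 mm tall, beyond the granite.
- cup: Bystander: steel cup, 80 mm diameter, 90 mm tall, beyond the granite.
Not all that is in view belongs to the job. Several things have the shape of the tray; the one meant has the colours described above.

How it is judged:
By the outcome, as a careful person would: the job done as asked, in the order asked, and still so for the second after the job is handed in, with the robot touching nothing.
It also fails if it takes over 72 s, if anything falls off the work surface, if the arm or the gripper's body presses on something with over 40 N, if the wrist force passes 120 N, or if a joint passes its speed limit or range.

## Working session

There is one attempt and no reset: what is moved stays moved. The work goes in short steps, Python scripts to look and compute and a tool call to move; the robot and the scene stay as the last step left them, time stands still between calls to the robot, and variables do not carry over. Pictures are saved under pics/ and viewed, about 8 in all and at most 12, crops included, and the job is handed in when it is done.

Besides the shell and the picture viewer there is one more tool, called as name([rows], argument=value, ...), one row to a line, values as JSON. drive_tool: Moves the arm, as the interface text tells. Its arguments: {"type":"object","properties":{"rows":{"type":"array"},"grip_force":{"type":"number"}},"required":["rows"]}

```bash
mkdir -p pics; ls
cat > h.py <<'E'
import numpy as np, cv2
from station import robot
from scipy.spatial.transform import Rotation as R
def snap(n):
    o=robot.observe(); d=robot.get_image(n)
    if n=="wrist":
        T=np.eye(4); w,x,y,z=o["orientation"]; T[:3,:3]=R.from_quat([x,y,z,w]).as_matrix(); T[:3,3]=o["tool_pos"]
        d["camera_from_world"]=np.linalg.inv(T@np.array(d["hand_eye"]))
    return d
def save(f,name): cv2.imwrite(name,cv2.cvtColor(np.ascontiguousarray(f),cv2.COLOR_RGB2BGR))
def ray(d,u,v):
    K=np.array(d["K"]); C=np.array(d["camera_from_world"])
    p=np.linalg.solve(K,[u,v,1.]); c=np.array([p[0],-p[1],-p[2]])
    return -C[:3,:3].T@C[:3,3], C[:3,:3].T@c
def onz(d,u,v,z):
    o,r=ray(d,u,v); return o+r*(z-o[2])/r[2]
def proj(d,P):
    C=np.array(d["camera_from_world"]); c=C[:3,:3]@np.array(P)+C[:3,3]
    p=np.array(d["K"])@[c[0],-c[1],-c[2]]; return p[:2]/p[2]
E
python3 - <<'E'
from h import *
import pickle
for n in("scene","top"):
    d=snap(n); save(d["frame"],f"pics/{n}0.png"); pickle.dump(d,open(f"{n}0.pkl","wb"))
    print({k:(np.round(v,3).tolist() if k!="frame" else 0) for k,v in d.items()})
print(robot.observe())
E
```

```text
pics
{'frame': 0, 'K': [[456.2, 0.0, 324.179], [0.0, 456.2, 233.035], [0.0, 0.0, 1.0]], 'camera_from_world': [[0.879, 0.477, -0.002, -0.509], [-0.298, 0.552, 0.779, 0.048], [0.372, -0.684, 0.627, -1.244], [0.0, 0.0, 0.0, 1.0]]}
{'frame': 0, 'K': [[558.733, 0.0, 321.371], [0.0, 558.733, 243.868], [0.0, 0.0, 1.0]], 'camera_from_world': [[0.023, -1.0, 0.004, 0.109], [0.99, 0.023, 0.138, -0.548], [-0.138, 0.001, 0.99, -1.439], [0.0, 0.0, 0.0, 1.0]]}
{'t': 0.1, 'joint_positions': array([ 1.00769541e+00,  3.77971091e-01,  7.97611126e-02,  1.27441768e+00,
       -5.37987792e-06,  1.46045705e+00]), 'qvel': array([ 8.25474867e-04, -1.76140837e-03,  4.20548992e-03,  5.75526982e-04,
       -7.94859749e-05,  1.38734790e-03]), 'joint_torque': array([ 2.50336278e-03, -4.64694428e+01,  2.70582390e+01,  1.20280424e-02,
       -1.25949337e-04,  6.87248999e-06]), 'tool_pos': array([0.25124693, 0.51657581, 0.24746572]), 'orientation': array([ 3.99617371e-04,  8.47776317e-01,  5.30353163e-01, -8.23869462e-04]), 'wrist_force': array([-1.04344686,  0.71482918,  0.20408001]), 'torque': array([-0.00232797, -0.0587231 , -0.01967177]), 'gripper_width': 0.08556449637960915}
```

View pics/top0.png

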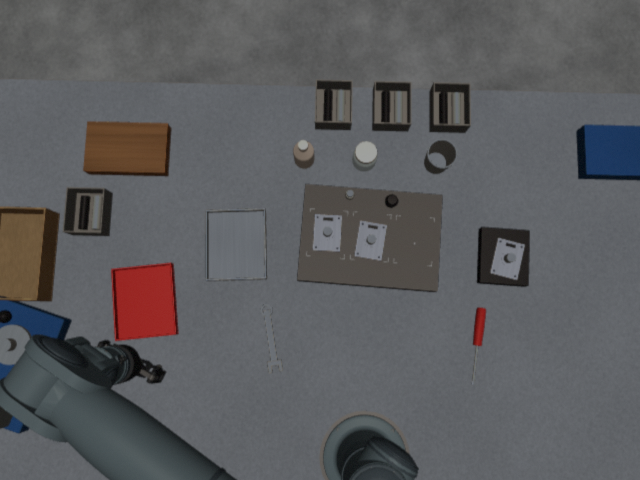

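View pics/scene0.png

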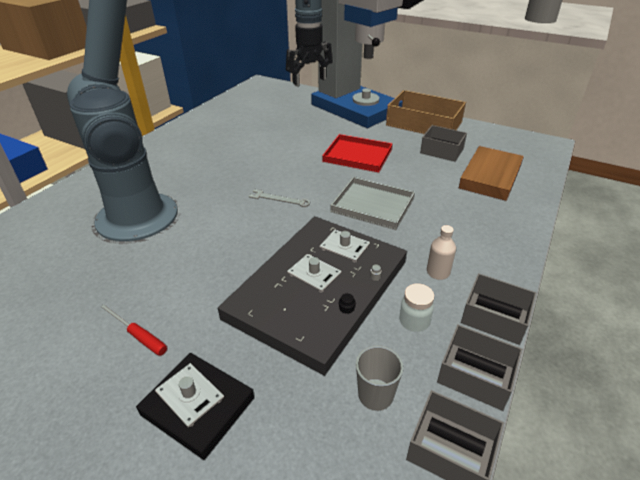

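Candidates:
- **Plates:** granite plates at top (327,232) and (371,240), waiting plate on the black carrier at (507,258).
- **Tray:** the grey steel one at (237,245). The red one at (145,301) and the wood one at (25,255) are decoys.
- **Free bay:** dot at (415,243).

Next I measure these.

Run:
```python
from h import *
import pickle
d=pickle.load(open("top0.pkl","rb")); f=d["frame"]; hsv=cv2.cvtColor(f,cv2.COLOR_RGB2HSV)
def rect(poly,z,name):
    P=np.array([onz(d,u,v,z)[:2] for u,v in poly],np.float32)*1000
    (c,s,a)=cv2.minAreaRect(P); 
    if s[0]<s[1]: a-=90; s=s[::-1]
    a=(a+90)%180-90
    print(name,np.round(c,1),np.round(s,1),"long axis deg",round(a,1))
def blob(x0,y0,x1,y1,cond,z,name):
    m=np.zeros(f.shape[:2],np.uint8); m[y0:y1,x0:x1]=cond[y0:y1,x0:x1]
    cs,_=cv2.findContours(m,cv2.RETR_EXTERNAL,cv2.CHAIN_APPROX_NONE); c=max(cs,key=cv2.contourArea)
    rect(c[:,0,:],z,name)
V=hsv[...,2]; 
print(f[232,318],f[245,338],f[245,415],f[270,330],f[280,300],f[240,485],f[245,207:214].tolist(),f[245,262:270].tolist())
blob(300,200,350,265,(V>130).astype(np.uint8),.052,"P1")
blob(350,210,392,270,(V>130).astype(np.uint8),.052,"P2")
blob(478,228,530,285,(V>130).astype(np.uint8),.052,"PC")
blob(295,180,445,295,(V<110).astype(np.uint8),.040,"granite")
blob(470,220,540,290,(V<70).astype(np.uint8),.040,"carrier")
m=V[236:252,405:425]; i=np.unravel_index(m.argmax(),m.shape); u,v=405+i[1],236+i[0]; print("dot",u,v,m.max(),onz(d,u,v,.04))
for n,u,v,z in(("ferr",350,195,.07),("cap",391,201,.072),("post1",327,232,.082),("post2",371,240,.082),("postC",509,258,.082)): print(n,np.round(onz(d,u,v,z),3))
crop=np.hstack([cv2.resize(f[175:300,290:450],None,fx=3,fy=3,interpolation=cv2.INTER_CUBIC)[:, :480],cv2.resize(f[200:285,200:275],(300,375),interpolation=cv2.INTER_CUBIC)])
save(crop,"pics/crop.png")
```

```text
[123 125 133] [127 129 137] [80 76 72] [82 77 73] [55 53 50] [37 35 33] [[54, 55, 56], [70, 71, 73], [102, 105, 111], [104, 108, 114], [105, 109, 114], [106, 110, 115], [104, 108, 114]] [[101, 105, 111], [104, 106, 110], [103, 104, 104], [88, 89, 88], [71, 73, 73], [93, 96, 100], [95, 98, 102], [96, 99, 103]]
P1 [573.5 107.1] [91.  69.6] long axis deg -1.9
P2 [555.6  -6.9] [91.  69.2] long axis deg -8.6
PC [ 516.  -364.4] [90.7 68.2] long axis deg -13.8
granite [568.1  -7.7] [399.8 305.1] long axis deg -88.6
carrier [ 522.8 -357.8] [151.  136.2] long axis deg -2.9
dot 414 243 116 [ 0.55272246 -0.12330381  0.04      ]
ferr [0.671 0.049 0.07 ]
cap [ 0.657 -0.058  0.072]
post1 [0.57  0.107 0.082]
post2 [ 0.552 -0.006  0.082]
postC [ 0.514 -0.359  0.082]
```

View pics/crop.png

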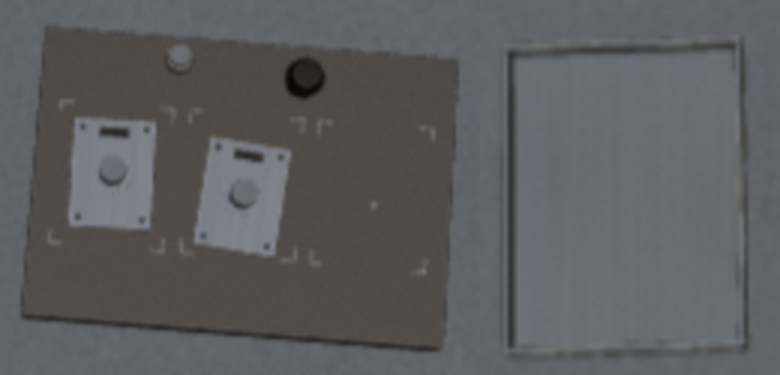

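```bash
cat >> h.py <<'E'
def go(x,y,z,yaw=None):
    "tool-axis shift (mm) and wz (rad) from the present pose to world x,y,z (m), tool-x yaw (deg)"
    o=robot.observe(); w,a,b,c=o["orientation"]; M=R.from_quat([a,b,c,w]).as_matrix()
    s=M.T@(np.array([x,y,z])-o["tool_pos"])*1000
    cur=np.degrees(np.arctan2(M[1,0],M[0,0])); wz=0 if yaw is None else -np.radians((yaw-cur+180)%360-180)
    L=M.T@np.array([0,0,-1]); print("t%.2f yaw %.1f"%(o["t"],cur),"shift",s.round(1),"wz %.3f"%wz,"level",L.round(4), "F",o["wrist_force"].round(2),"pos",o["tool_pos"].round(4),"w",round(o["gripper_width"],4))
E
python3 - <<'E'
from h import *
import pickle
d=pickle.load(open("top0.pkl","rb"))
def q(name,pts,z):
    P=[onz(d,u,v,z)[:2] for u,v in pts]; tl,tr,bl,br=P
    ax=(tl+tr-bl-br); ay=(tl+bl-tr-br)
    print(name,np.mean(P,0).round(4),"x-yaw",np.degrees(np.arctan2(ax[1],ax[0])).round(1),"y-yaw",(np.degrees(np.arctan2(ay[1],ay[0]))-90).round(1),"size",(np.linalg.norm(ax)/2).round(3),(np.linalg.norm(ay)/2).round(3))
c3=lambda L:[(290+a/3,175+b/3) for a,b in L]
q("granite",c3([(46,26),(458,60),(22,317),(440,350)]),.04)
for k,L in enumerate([[(60,101),(176,109),(50,242),(163,251)],[(190,110),(305,119),(181,253),(295,261)],[(319,122),(434,129),(309,264),(425,271)]]): q("bay%d"%k,c3(L),.04)
q("tray",[(200+(a-480)/4,200+b/4.41) for a,b in [(506,46),(742,38),(508,351),(746,347)]],.025)
go(.515,-.362,.12,-35)
print(np.round(robot.get_image("wrist")["hand_eye"],3))
E
```

```text
granite [ 0.5656 -0.0082] x-yaw -3.5 y-yaw -3.3 size 0.26 0.367
bay0 [0.5729 0.1058] x-yaw -3.4 y-yaw -3.0 size 0.127 0.101
bay1 [ 0.5667 -0.0094] x-yaw -3.2 y-yaw -3.0 size 0.127 0.101
bay2 [ 0.5598 -0.1231] x-yaw -3.8 y-yaw -2.2 size 0.127 0.102
tray [0.5411 0.3475] x-yaw 3.1 y-yaw 2.7 size 0.187 0.158
t0.10 yaw 64.1 shift [-674.4  621.5  128.6] wz 1.729 level [1.8e-03 2.0e-04 1.0e+00] F [-1.04  0.71  0.2 ] pos [0.2512 0.5166 0.2475] w 0.0856
[[ 1.    -0.001  0.001  0.   ]
 [-0.001 -0.945 -0.328 -0.086]
 [ 0.001  0.328 -0.945 -0.126]
 [ 0.     0.     0.     1.   ]]
```

drive_tool([
  {"fingers":1},
], grip_force=40)

```text
invalid input at $.rows[0]: expected keys fingers, tx, ty, tz, wx, wy, wz
```

drive_tool([
  {"fingers":1,"tx":-674,"ty":622,"tz":80,"wx":0,"wy":0,"wz":1.73},
  {"fingers":1,"tx":-674,"ty":622,"tz":80,"wx":0,"wy":0,"wz":1.73},
  {"fingers":1,"tx":-674,"ty":622,"tz":80,"wx":0,"wy":0,"wz":1.73},
  {"fingers":1,"tx":-674,"ty":622,"tz":80,"wx":0,"wy":0,"wz":1.73},
  {"fingers":1,"tx":-674,"ty":622,"tz":80,"wx":0,"wy":0,"wz":1.73},
  {"fingers":1,"tx":-674,"ty":622,"tz":80,"wx":0,"wy":0,"wz":1.73},
  {"fingers":1,"tx":-674,"ty":622,"tz":80,"wx":0,"wy":0,"wz":1.73},
  {"fingers":1,"tx":-674,"ty":622,"tz":80,"wx":0,"wy":0,"wz":1.73},
  {"fingers":1,"tx":-674,"ty":622,"tz":80,"wx":0,"wy":0,"wz":1.73},
  {"fingers":1,"tx":-674,"ty":622,"tz":80,"wx":0,"wy":0,"wz":1.73},
], grip_force=40)

```text
t: 1.4
tool_pos: [0.4312, -0.0811, 0.1938]
orientation: [-0.0, 0.953, -0.302, 0.0]
wrist_force: [1.4, -0.0, 0.0]
gripper_width: 0.0857
```

```bash
python3 -c "
from h import *
go(.515,-.362,.15,-35)"
```

```text
t1.40 yaw -35.2 shift [230.4 181.2  43.8] wz -0.004 level [-2.e-04  6.e-04  1.e+00] F [ 1.45 -0.03  0.02] pos [ 0.4312 -0.0811  0.1938] w 0.0857
```

drive_tool([
  {"fingers":1,"tx":230,"ty":181,"tz":44,"wx":0,"wy":0,"wz":0},
  {"fingers":1,"tx":230,"ty":181,"tz":44,"wx":0,"wy":0,"wz":0},
  {"fingers":1,"tx":230,"ty":181,"tz":44,"wx":0,"wy":0,"wz":0},
  {"fingers":1,"tx":230,"ty":181,"tz":44,"wx":0,"wy":0,"wz":0},
  {"fingers":1,"tx":230,"ty":181,"tz":44,"wx":0,"wy":0,"wz":0},
  {"fingers":1,"tx":230,"ty":181,"tz":44,"wx":0,"wy":0,"wz":0},
  {"fingers":1,"tx":230,"ty":181,"tz":44,"wx":0,"wy":0,"wz":0},
])

```text
t: 2.28
tool_pos: [0.5149, -0.3586, 0.1494]
orientation: [-0.001, 0.954, -0.301, -0.001]
wrist_force: [0.6, 0.0, -1.4]
gripper_width: 0.0853
```

```bash
python3 -c "
from h import *
go(.515,-.362,.073)
d=snap('wrist'); save(d['frame'],'pics/w1.png'); import pickle; pickle.dump(d,open('w1.pkl','wb'))
print(proj(d,[.515,-.362,.082]))"
```

```text
t2.27 yaw -35.1 shift [ 2.2  2.8 76.4] wz 0.000 level [1.8e-03 7.0e-04 1.0e+00] F [ 0.57  0.   -1.41] pos [ 0.5149 -0.3586  0.1494] w 0.0853
[320.1137272  278.92705528]
```

View pics/w1.png

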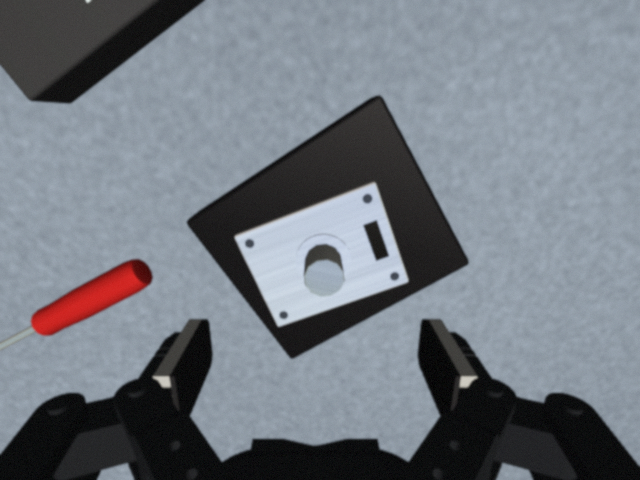

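The wrist view shows the plate on the carrier. The post top is at about (323,277), close to the predicted (320,279), with the slot end at (376,240). I'll refine and grasp.

```bash
python3 -c "
from h import *
import pickle
d=pickle.load(open('w1.pkl','rb'))
print(onz(d,323,277,.082))
P=np.array([onz(d,u,v,.052)[:2] for u,v in [(375,182),(409,282),(278,327),(235,236)]])
print(P.mean(0)); 
for a,b in((0,3),(1,2)): v=P[a]-P[b]; print(np.linalg.norm(v),np.degrees(np.arctan2(v[1],v[0])))
go(*onz(d,323,277,.082)[:2],.073)"
```

```text
[ 0.51705931 -0.36195609  0.082     ]
[ 0.5173092  -0.36318952]
0.09449149130591572 -13.54617051980395
0.09545721954938224 -13.715179297524324
t2.33 yaw -35.0 shift [ 4.   2.  76.9] wz 0.000 level [1.2e-03 5.0e-04 1.0e+00] F [ 0.2  -0.6  -0.52] pos [ 0.515  -0.3581  0.1499] w 0.0857
```

drive_tool([
  {"fingers":1,"tx":4,"ty":2.5,"tz":40,"wx":0,"wy":0,"wz":0},
  {"fingers":1,"tx":4,"ty":2.5,"tz":76,"wx":0,"wy":0,"wz":0},
  {"fingers":0.6,"tx":4,"ty":2.5,"tz":76,"wx":0,"wy":0,"wz":0},
  {"fingers":0,"tx":4,"ty":2.5,"tz":76,"wx":0,"wy":0,"wz":0},
  {"fingers":0,"tx":4,"ty":2.5,"tz":76,"wx":0,"wy":0,"wz":0},
  {"fingers":0,"tx":4,"ty":2.5,"tz":76,"wx":0,"wy":0,"wz":0},
  {"fingers":0,"tx":4,"ty":2.5,"tz":76,"wx":0,"wy":0,"wz":0},
  {"fingers":0,"tx":4,"ty":2.5,"tz":76,"wx":0,"wy":0,"wz":0},
], grip_force=40)

```text
t: 3.32
tool_pos: [0.5182, -0.3644, 0.0762]
orientation: [0.0, 0.954, -0.301, 0.002]
wrist_force: [-1.4, 1.2, 6.9]
gripper_width: 0.0225
```

```bash
python3 -c "
from h import *
go(.56,-.124,.073,-35+13.6-3.2)"
```

```text
t3.33 yaw -35.1 shift [-103.9 -220.7    2.9] wz -0.183 level [-3.2e-03  2.0e-04  1.0e+00] F [-1.44  1.19  6.93] pos [ 0.5182 -0.3644  0.0762] w 0.0225
```

drive_tool([
  {"fingers":0,"tx":0,"ty":0,"tz":-20,"wx":0,"wy":0,"wz":0},
  {"fingers":0,"tx":0,"ty":0,"tz":-50,"wx":0,"wy":0,"wz":0},
  {"fingers":0,"tx":-50,"ty":-110,"tz":-50,"wx":0,"wy":0,"wz":-0.1},
  {"fingers":0,"tx":-103,"ty":-220,"tz":-50,"wx":0,"wy":0,"wz":-0.183},
  {"fingers":0,"tx":-103,"ty":-220,"tz":-50,"wx":0,"wy":0,"wz":-0.183},
  {"fingers":0,"tx":-103,"ty":-220,"tz":-50,"wx":0,"wy":0,"wz":-0.183},
  {"fingers":0,"tx":-103,"ty":-220,"tz":-50,"wx":0,"wy":0,"wz":-0.183},
  {"fingers":0,"tx":-103,"ty":-220,"tz":-50,"wx":0,"wy":0,"wz":-0.183},
])

```text
t: 4.32
tool_pos: [0.5593, -0.1246, 0.1241]
orientation: [0.0, 0.977, -0.213, 0.0]
wrist_force: [-0.1, -0.6, -3.4]
gripper_width: 0.0229
```

```bash
python3 -c "
from h import *
go(.56,-.124,.076,-24.6)
d=snap('wrist'); save(d['frame'],'pics/w2.png'); import pickle; pickle.dump(d,open('w2.pkl','wb'))
print(proj(d,[.5527,-.1233,.04]),proj(d,[.56,-.124,.04]))
go(.56,-.124,.076,-24.6)"
```

```text
t4.33 yaw -24.6 shift [ 0.3 -0.9 48.1] wz 0.001 level [-3.e-04 -6.e-04  1.e+00] F [-0.1  -0.61 -3.4 ] pos [ 0.5593 -0.1246  0.1241] w 0.0229
[305.57286866 266.20581866] [316.74661156 262.62640431]
t4.38 yaw -24.6 shift [ 0.  -1.5 48.1] wz -0.000 level [-4.e-04 -4.e-04  1.e+00] F [-0.25 -0.48 -2.63] pos [ 0.5593 -0.1253  0.1241] w 0.0223
```

View pics/w2.png

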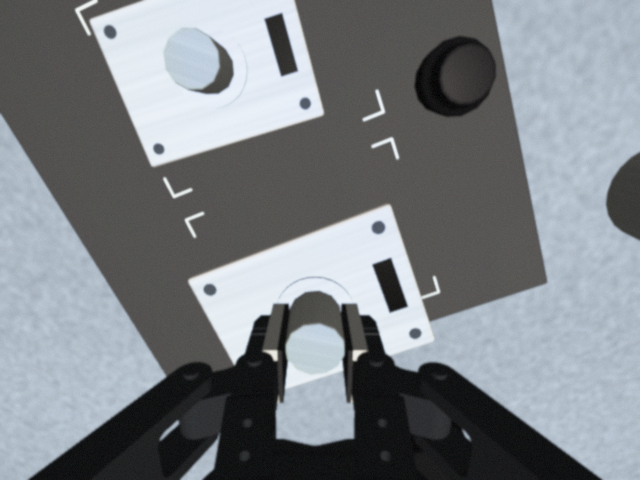

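The plate is held level over the free bay and roughly parallel to its marks at (195,225), (385,148) and (432,290). I'll lower it gently.

drive_tool([
  {"fingers":0,"tx":0,"ty":-1,"tz":30,"wx":0,"wy":0,"wz":0},
  {"fingers":0,"tx":0,"ty":-1,"tz":42,"wx":0,"wy":0,"wz":0},
  {"fingers":0,"tx":0,"ty":-1,"tz":45,"wx":0,"wy":0,"wz":0},
  {"fingers":0,"tx":0,"ty":-1,"tz":46,"wx":0,"wy":0,"wz":0},
  {"fingers":0,"tx":0,"ty":-1,"tz":46,"wx":0,"wy":0,"wz":0},
])

```text
t: 5.0
tool_pos: [0.5603, -0.124, 0.0788]
orientation: [0.0, 0.977, -0.213, 0.001]
wrist_force: [-0.3, -0.5, -2.4]
gripper_width: 0.0225
```

```bash
python3 -c "
from h import *
go(.56,-.124,.076,-24.6)"
```

```text
t5.00 yaw -24.6 shift [-0.3  0.2  2.8] wz 0.000 level [-1.4e-03  2.0e-04  1.0e+00] F [-0.3  -0.48 -2.4 ] pos [ 0.5603 -0.124   0.0788] w 0.0225
```

drive_tool([
  {"fingers":0,"tx":0,"ty":0,"tz":1,"wx":0,"wy":0,"wz":0},
  {"fingers":0,"tx":0,"ty":0,"tz":2,"wx":0,"wy":0,"wz":0},
  {"fingers":0,"tx":0,"ty":0,"tz":2.6,"wx":0,"wy":0,"wz":0},
  {"fingers":0,"tx":0,"ty":0,"tz":2.6,"wx":0,"wy":0,"wz":0},
])

```text
t: 5.5
tool_pos: [0.56, -0.1236, 0.0762]
orientation: [0.0, 0.977, -0.213, 0.0]
wrist_force: [-2.4, 1.3, 5.8]
gripper_width: 0.0228
```

```bash
python3 -c "
from h import *
go(.56,-.124,.076,-24.6)"
```

```text
t5.50 yaw -24.6 shift [0.2 0.4 0.2] wz 0.000 level [-9.e-04  2.e-04  1.e+00] F [-2.41  1.34  5.85] pos [ 0.56   -0.1236  0.0762] w 0.0228
```

drive_tool([
  {"fingers":0,"tx":0,"ty":0,"tz":-0.8,"wx":0,"wy":0,"wz":0},
  {"fingers":0.5,"tx":0,"ty":0,"tz":-0.8,"wx":0,"wy":0,"wz":0},
  {"fingers":0.7,"tx":0,"ty":0,"tz":-0.8,"wx":0,"wy":0,"wz":0},
  {"fingers":0.7,"tx":0,"ty":0,"tz":-0.8,"wx":0,"wy":0,"wz":0},
  {"fingers":0.7,"tx":0,"ty":0,"tz":-30,"wx":0,"wy":0,"wz":0},
  {"fingers":0.3,"tx":0,"ty":0,"tz":-70,"wx":0,"wy":0,"wz":0},
  {"fingers":0,"tx":0,"ty":0,"tz":-80,"wx":0,"wy":0,"wz":0},
  {"fingers":0,"tx":0,"ty":0,"tz":-80,"wx":0,"wy":0,"wz":0},
  {"fingers":0,"tx":0,"ty":0,"tz":-80,"wx":0,"wy":0,"wz":0},
])

```text
t: 6.62
tool_pos: [0.5587, -0.1233, 0.1538]
orientation: [-0.0, 0.977, -0.213, -0.001]
wrist_force: [-0.2, 0.5, -0.2]
gripper_width: 0.0001
```

```bash
python3 -c "
from h import *
import pickle
o=robot.observe();print(o['wrist_force'],o['gripper_width'])
d=snap('top'); f=d['frame']; pickle.dump(d,open('top1.pkl','wb'))
w=snap('wrist'); pickle.dump(w,open('w3.pkl','wb'))
save(np.hstack([cv2.resize(f[175:300,290:450],(480,375),interpolation=cv2.INTER_CUBIC)[:, 60:],cv2.resize(w['frame'],(380,285))[0:285].repeat(1,0) if 0 else cv2.copyMakeBorder(cv2.resize(w['frame'],(380,285)),0,90,0,0,cv2.BORDER_CONSTANT)]),'pics/after.png')
go(.56,-.124,.076,-24.6)"
```

```text
[-0.167773    0.49660655 -0.15504304] 6.125166467503836e-05
t6.72 yaw -24.6 shift [ 1.8  0.1 77.7] wz 0.000 level [ 3.e-03 -2.e-04  1.e+00] F [0.19 0.49 0.01] pos [ 0.5586 -0.1232  0.1537] w -0.0001
```

View pics/after.png

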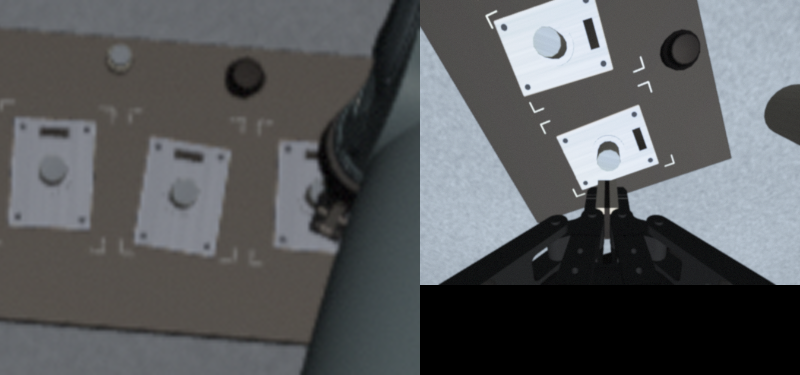

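```bash
python3 -c "
from h import *
go(.5983,-.1011,.074)"
```

```text
t6.72 yaw -24.6 shift [ 27.1 -36.6  79.7] wz 0.000 level [ 3.e-03 -2.e-04  1.e+00] F [0.19 0.49 0.01] pos [ 0.5586 -0.1232  0.1537] w -0.0001
```

drive_tool([
  {"fingers":0,"tx":27,"ty":-36.5,"tz":30,"wx":0,"wy":0,"wz":0},
  {"fingers":0,"tx":27,"ty":-36.5,"tz":65,"wx":0,"wy":0,"wz":0},
  {"fingers":0,"tx":27,"ty":-36.5,"tz":79,"wx":0,"wy":0,"wz":0},
  {"fingers":0,"tx":27,"ty":-36.5,"tz":81,"wx":0,"wy":0,"wz":0},
  {"fingers":0,"tx":27,"ty":-36.5,"tz":82,"wx":0,"wy":0,"wz":0},
  {"fingers":0,"tx":27,"ty":-36.5,"tz":82,"wx":0,"wy":0,"wz":0},
])

```text
t: 7.48
tool_pos: [0.6003, -0.1021, 0.0748]
orientation: [0.0, 0.977, -0.213, 0.001]
wrist_force: [-0.8, -0.5, 0.0]
gripper_width: 0.0001
```

```bash
python3 -c "
from h import *
go(.5983,-.1011,.07)"
```

```text
t7.47 yaw -24.6 shift [-2.2 -0.   4.8] wz 0.000 level [-2.4e-03  5.0e-04  1.0e+00] F [-0.77 -0.52  0.01] pos [ 0.6003 -0.1021  0.0748] w 0.0001
```

drive_tool([
  {"fingers":0,"tx":-2,"ty":0,"tz":0,"wx":0,"wy":0,"wz":0},
  {"fingers":0,"tx":-2,"ty":0,"tz":1,"wx":0,"wy":0,"wz":0},
  {"fingers":0,"tx":-2,"ty":0,"tz":2,"wx":0,"wy":0,"wz":0},
  {"fingers":0,"tx":-2,"ty":0,"tz":2,"wx":0,"wy":0,"wz":0},
])

```text
t: 7.98
tool_pos: [0.5975, -0.1007, 0.0713]
orientation: [-0.0, 0.977, -0.213, -0.0]
wrist_force: [0.9, -0.4, -1.3]
gripper_width: 0.0
```

drive_tool([
  {"fingers":0,"tx":0,"ty":0,"tz":1,"wx":0,"wy":0,"wz":0},
  {"fingers":0,"tx":0,"ty":0,"tz":1.5,"wx":0,"wy":0,"wz":0},
  {"fingers":0,"tx":0,"ty":0,"tz":1.5,"wx":0,"wy":0,"wz":0},
])

```text
t: 8.35
tool_pos: [0.5976, -0.1008, 0.0698]
orientation: [-0.0, 0.977, -0.213, -0.0]
wrist_force: [0.2, -0.4, 0.3]
gripper_width: 0.0002
```

drive_tool([
  {"fingers":0,"tx":0,"ty":0,"tz":1,"wx":0,"wy":0,"wz":0},
  {"fingers":0,"tx":0,"ty":0,"tz":1,"wx":0,"wy":0,"wz":0},
  {"fingers":0,"tx":0,"ty":0,"tz":1,"wx":0,"wy":0,"wz":0},
])

```text
t: 8.72
tool_pos: [0.5977, -0.1008, 0.0691]
orientation: [-0.0, 0.977, -0.213, 0.0]
wrist_force: [-0.1, 0.3, 1.7]
gripper_width: 0.0001
```

drive_tool([
  {"fingers":0,"tx":0,"ty":0,"tz":1,"wx":0,"wy":0,"wz":0},
  {"fingers":0,"tx":0,"ty":0,"tz":1,"wx":0,"wy":0,"wz":0},
  {"fingers":0,"tx":0,"ty":0,"tz":1,"wx":0,"wy":0,"wz":0},
])

```text
t: 9.1
tool_pos: [0.5978, -0.1008, 0.069]
orientation: [0.0, 0.977, -0.213, 0.0]
wrist_force: [-2.3, 0.5, 8.6]
gripper_width: 0.0002
```

drive_tool([
  {"fingers":0,"tx":0,"ty":0,"tz":-9,"wx":0,"wy":0,"wz":0},
  {"fingers":0,"tx":18.8,"ty":46.7,"tz":-9,"wx":0,"wy":0,"wz":0},
  {"fingers":0,"tx":18.8,"ty":46.7,"tz":-9,"wx":0,"wy":0,"wz":0},
  {"fingers":0,"tx":18.8,"ty":46.7,"tz":-6,"wx":0,"wy":0,"wz":0},
  {"fingers":0,"tx":18.8,"ty":46.7,"tz":-3,"wx":0,"wy":0,"wz":0},
  {"fingers":0,"tx":18.8,"ty":46.7,"tz":-2,"wx":0,"wy":0,"wz":0},
  {"fingers":0,"tx":18.8,"ty":46.7,"tz":-1,"wx":0,"wy":0,"wz":0},
  {"fingers":0,"tx":18.8,"ty":46.7,"tz":-1,"wx":0,"wy":0,"wz":0},
  {"fingers":0,"tx":18.8,"ty":46.7,"tz":-0.5,"wx":0,"wy":0,"wz":0},
  {"fingers":0,"tx":18.8,"ty":46.7,"tz":-0.5,"wx":0,"wy":0,"wz":0},
])

```text
t: 10.35
tool_pos: [0.5952, -0.1504, 0.069]
orientation: [-0.001, 0.977, -0.213, 0.0]
wrist_force: [-2.5, 3.2, 5.8]
gripper_width: -0.0001
```

```bash
python3 -c "
from h import *
go(.5955,-.1511,.069)"
```

```text
t10.35 yaw -24.6 shift [0.5 0.5 0. ] wz 0.000 level [2.0e-04 1.1e-03 1.0e+00] F [-2.5   3.17  5.83] pos [ 0.5952 -0.1504  0.069 ] w -0.0001
```

```bash
python3 -c "
from h import *
import pickle
d=pickle.load(open('w3.pkl','rb')); print(onz(d,217,71,.082), onz(d,(608-420)/.59375,160/.59375,.082))
f=d['frame']; m=(f.min(2)>150).astype(np.uint8); m[:,330:]=0; m[175:]=0
c=max(cv2.findContours(m,0,1)[0],key=cv2.contourArea)
P=np.array([onz(d,u,v,.052)[:2] for u,v in c[:,0]],np.float32)*1000; print(cv2.minAreaRect(P))
for c0,yaw in(((.556,-.0055),-8.6),((.574,.107),-2)):
  r=np.radians(yaw); X=np.array([np.cos(r),np.sin(r)]); Y=np.array([-X[1],X[0]])
  for s in(1,-1): p=np.array(c0)+.037*X+.025*s*Y; print(p); go(*p,.069)
"
```

```text
[ 0.55841613 -0.00537919  0.082     ] [ 0.5592586  -0.12181304  0.082     ]
((556.9058837890625, -4.449352264404297), (71.89099884033203, 95.87460327148438), 81.50658416748047)
[0.59632237 0.0136861 ]
t10.35 yaw -24.6 shift [ -67.2 -149.7    0.2] wz 0.000 level [2.0e-04 1.1e-03 1.0e+00] F [-2.5   3.17  5.83] pos [ 0.5952 -0.1504  0.069 ] w -0.0001
[ 0.5888456  -0.03575172]
t10.35 yaw -24.6 shift [ -53.5 -101.7    0.2] wz 0.000 level [2.0e-04 1.1e-03 1.0e+00] F [-2.5   3.17  5.83] pos [ 0.5952 -0.1504  0.069 ] w -0.0001
[0.61184995 0.13069349]
t10.35 yaw -24.6 shift [-101.7 -262.6    0.3] wz 0.000 level [2.0e-04 1.1e-03 1.0e+00] F [-2.5   3.17  5.83] pos [ 0.5952 -0.1504  0.069 ] w -0.0001
[0.61010497 0.08072395]
t10.35 yaw -24.6 shift [ -82.5 -216.4    0.3] wz 0.000 level [2.0e-04 1.1e-03 1.0e+00] F [-2.5   3.17  5.83] pos [ 0.5952 -0.1504  0.069 ] w -0.0001
```

drive_tool([
  {"fingers":0,"tx":0,"ty":0,"tz":-45,"wx":0,"wy":0,"wz":0},
  {"fingers":0,"tx":-26,"ty":-51,"tz":-45,"wx":0,"wy":0,"wz":0},
  {"fingers":0,"tx":-53,"ty":-103,"tz":-45,"wx":0,"wy":0,"wz":0},
  {"fingers":0,"tx":-53,"ty":-103,"tz":-10,"wx":0,"wy":0,"wz":0},
  {"fingers":0,"tx":-53,"ty":-103,"tz":-8,"wx":0,"wy":0,"wz":0},
  {"fingers":0,"tx":-53,"ty":-103,"tz":-5,"wx":0,"wy":0,"wz":0},
  {"fingers":0,"tx":-53,"ty":-103,"tz":-3,"wx":0,"wy":0,"wz":0},
  {"fingers":0,"tx":-53,"ty":-103,"tz":-1.5,"wx":0,"wy":0,"wz":0},
  {"fingers":0,"tx":-53,"ty":-103,"tz":-0.5,"wx":0,"wy":0,"wz":0},
  {"fingers":0,"tx":-53,"ty":-103,"tz":-0.5,"wx":0,"wy":0,"wz":0},
])

```text
t: 11.6
tool_pos: [0.5902, -0.0355, 0.0691]
orientation: [-0.0, 0.977, -0.213, 0.0]
wrist_force: [0.7, 0.4, 0.2]
gripper_width: 0.0
```

```bash
python3 -c "
from h import *
go(.590,-.035,.069)
go(.597,.0145,.069)"
```

```text
t11.60 yaw -24.6 shift [-0.4 -0.4  0.1] wz 0.000 level [-5.e-04  2.e-04  1.e+00] F [0.67 0.39 0.16] pos [ 0.5902 -0.0355  0.0691] w 0.0
t11.60 yaw -24.6 shift [-14.6 -48.4   0.1] wz 0.000 level [-5.e-04  2.e-04  1.e+00] F [0.67 0.39 0.16] pos [ 0.5902 -0.0355  0.0691] w 0.0
```

drive_tool([
  {"fingers":0,"tx":0,"ty":0,"tz":0.5,"wx":0,"wy":0,"wz":0},
  {"fingers":0,"tx":0,"ty":0,"tz":1,"wx":0,"wy":0,"wz":0},
  {"fingers":0,"tx":0,"ty":0,"tz":1,"wx":0,"wy":0,"wz":0},
  {"fingers":0,"tx":0,"ty":0,"tz":1,"wx":0,"wy":0,"wz":0},
])

```text
t: 12.1
tool_pos: [0.5902, -0.0355, 0.069]
orientation: [0.0, 0.977, -0.213, 0.001]
wrist_force: [-2.8, 0.2, 7.1]
gripper_width: -0.0002
```

drive_tool([
  {"fingers":0,"tx":0,"ty":0,"tz":-9,"wx":0,"wy":0,"wz":0},
  {"fingers":0,"tx":-14.6,"ty":-48,"tz":-9,"wx":0,"wy":0,"wz":0},
  {"fingers":0,"tx":-14.6,"ty":-48,"tz":-9,"wx":0,"wy":0,"wz":0},
  {"fingers":0,"tx":-14.6,"ty":-48,"tz":-6,"wx":0,"wy":0,"wz":0},
  {"fingers":0,"tx":-14.6,"ty":-48,"tz":-3,"wx":0,"wy":0,"wz":0},
  {"fingers":0,"tx":-14.6,"ty":-48,"tz":-2,"wx":0,"wy":0,"wz":0},
  {"fingers":0,"tx":-14.6,"ty":-48,"tz":-1,"wx":0,"wy":0,"wz":0},
  {"fingers":0,"tx":-14.6,"ty":-48,"tz":-0.5,"wx":0,"wy":0,"wz":0},
  {"fingers":0,"tx":-14.6,"ty":-48,"tz":-0.3,"wx":0,"wy":0,"wz":0},
  {"fingers":0,"tx":-14.6,"ty":-48,"tz":-0.3,"wx":0,"wy":0,"wz":0},
])

```text
t: 13.35
tool_pos: [0.5967, 0.0143, 0.0683]
orientation: [-0.0, 0.977, -0.213, 0.0]
wrist_force: [0.1, -0.0, -0.3]
gripper_width: -0.0003
```

```bash
python3 -c "
from h import *
go(.597,.0145,.069)
go(.610,.081,.069)
go(.612,.131,.069)"
```

```text
t13.35 yaw -24.6 shift [ 0.1 -0.3 -0.7] wz 0.000 level [-3.e-04  1.e-04  1.e+00] F [ 0.1  -0.05 -0.32] pos [0.5967 0.0143 0.0683] w -0.0003
t13.35 yaw -24.6 shift [-15.7 -66.2  -0.7] wz 0.000 level [-3.e-04  1.e-04  1.e+00] F [ 0.1  -0.05 -0.32] pos [0.5967 0.0143 0.0683] w -0.0003
t13.35 yaw -24.6 shift [ -34.7 -112.5   -0.7] wz 0.000 level [-3.e-04  1.e-04  1.e+00] F [ 0.1  -0.05 -0.32] pos [0.5967 0.0143 0.0683] w -0.0003
```

drive_tool([
  {"fingers":0,"tx":0,"ty":0,"tz":0.5,"wx":0,"wy":0,"wz":0},
  {"fingers":0,"tx":0,"ty":0,"tz":1,"wx":0,"wy":0,"wz":0},
  {"fingers":0,"tx":0,"ty":0,"tz":1.5,"wx":0,"wy":0,"wz":0},
  {"fingers":0,"tx":0,"ty":0,"tz":1.5,"wx":0,"wy":0,"wz":0},
])

```text
t: 13.85
tool_pos: [0.597, 0.0146, 0.0668]
orientation: [-0.0, 0.977, -0.213, 0.0]
wrist_force: [0.6, 0.8, 0.1]
gripper_width: 0.0003
```

```bash
python3 -c "
from h import *
go(.597,.0145,.069)"
```

```text
t13.85 yaw -24.6 shift [ 0.   0.1 -2.2] wz 0.000 level [-5.e-04  8.e-04  1.e+00] F [0.58 0.78 0.09] pos [0.597  0.0146 0.0668] w 0.0003
```

It gives with almost no force, so this is the warped one. I'll continue to the bottom.

drive_tool([
  {"fingers":0,"tx":0,"ty":0,"tz":0.7,"wx":0,"wy":0,"wz":0},
  {"fingers":0,"tx":0,"ty":0,"tz":1.4,"wx":0,"wy":0,"wz":0},
  {"fingers":0,"tx":0,"ty":0,"tz":1.8,"wx":0,"wy":0,"wz":0},
  {"fingers":0,"tx":0,"ty":0,"tz":1.8,"wx":0,"wy":0,"wz":0},
])

```text
t: 14.35
tool_pos: [0.5971, 0.0146, 0.0662]
orientation: [-0.0, 0.977, -0.213, 0.001]
wrist_force: [-2.4, 0.8, 8.8]
gripper_width: 0.0001
```

drive_tool([
  {"fingers":0,"tx":0,"ty":0,"tz":0.5,"wx":0,"wy":0,"wz":0},
  {"fingers":0,"tx":0,"ty":0,"tz":0.8,"wx":0,"wy":0,"wz":0},
  {"fingers":0,"tx":0,"ty":0,"tz":0.8,"wx":0,"wy":0,"wz":0},
])

```text
t: 14.72
tool_pos: [0.5972, 0.0146, 0.066]
orientation: [-0.0, 0.977, -0.213, 0.001]
wrist_force: [-2.8, 1.7, 13.2]
gripper_width: 0.0
```

```bash
python3 -c "
from h import *
go(.597,.0145,.069)
d=snap('scene'); save(cv2.resize(d['frame'][200:340,220:420],(800,560),interpolation=cv2.INTER_CUBIC),'pics/press.png')"
```

```text
t14.72 yaw -24.6 shift [-0.1  0.1 -3. ] wz 0.000 level [-0.0016  0.0011  1.    ] F [-2.79  1.72 13.17] pos [0.5972 0.0146 0.066 ] w 0.0
```

View pics/press.png

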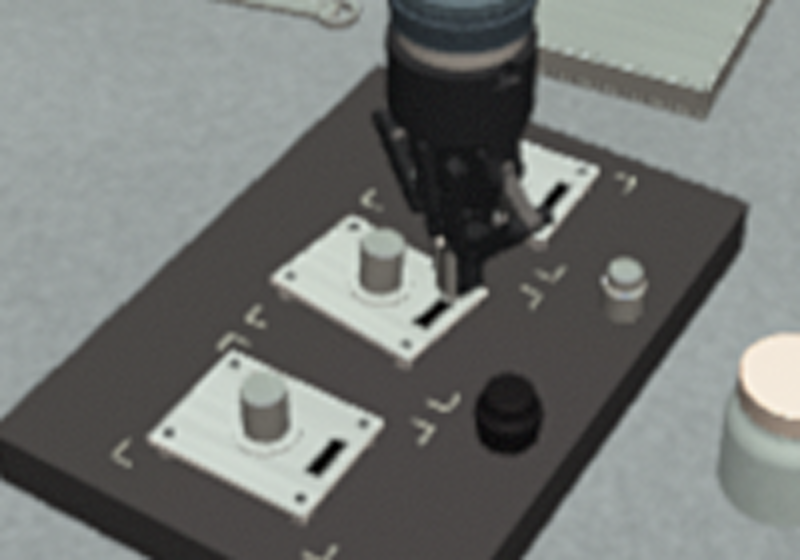

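Pressing the +y slot corner of the middle plate tips it about 3 mm until it stops, with almost no force before the stop. That makes it the warped plate. I'll release it, rise and grasp it.

```bash
python3 -c "
from h import *
go(.557,-.0045,.13)"
```

```text
t14.78 yaw -24.6 shift [-28.5  34.  -64. ] wz 0.000 level [-0.0016  0.0011  1.    ] F [-3.5   0.69 12.75] pos [0.5972 0.0146 0.0661] w -0.0003
```

drive_tool([
  {"fingers":0,"tx":0,"ty":0,"tz":-3,"wx":0,"wy":0,"wz":0},
  {"fingers":0,"tx":0,"ty":0,"tz":-10,"wx":0,"wy":0,"wz":0},
  {"fingers":0,"tx":0,"ty":0,"tz":-50,"wx":0,"wy":0,"wz":0},
  {"fingers":0.5,"tx":-28,"ty":34,"tz":-82,"wx":0,"wy":0,"wz":0},
  {"fingers":0.7,"tx":-28,"ty":34,"tz":-82,"wx":0,"wy":0,"wz":0},
  {"fingers":0.7,"tx":-28,"ty":34,"tz":-82,"wx":0,"wy":0,"wz":0},
  {"fingers":0.7,"tx":-28,"ty":34,"tz":-82,"wx":0,"wy":0,"wz":0},
])

```text
t: 15.65
tool_pos: [0.5568, -0.0046, 0.1449]
orientation: [0.0, 0.977, -0.213, -0.001]
wrist_force: [-0.6, 0.1, -0.4]
gripper_width: 0.0595
```

```bash
python3 -c "
from h import *
go(.557,-.0045,.074)
d=snap('wrist'); save(d['frame'],'pics/w4.png'); import pickle; pickle.dump(d,open('w4.pkl','wb'))
print(proj(d,[.557,-.0045,.082]))
f=d['frame']; m=(f.min(2)>150).astype(np.uint8); n,l,s,c=cv2.connectedComponentsWithStats(m); print(s[s[:,4]>1500])"
```

```text
t15.65 yaw -24.6 shift [ 0.2 -0.2 70.9] wz 0.000 level [ 1.7e-03 -4.0e-04  1.0e+00] F [-0.6   0.1  -0.35] pos [ 0.5568 -0.0046  0.1449] w 0.0595
[316.72040362 277.81183737]
[[     0      0    640    480 177251]
 [   149      0    216    164  22140]
 [   460      0    180    480  42430]
 [     0     36    189    444  40058]
 [   228    185    173    154  14751]
 [   308    351     92     89   4892]]
```

View pics/w4.png

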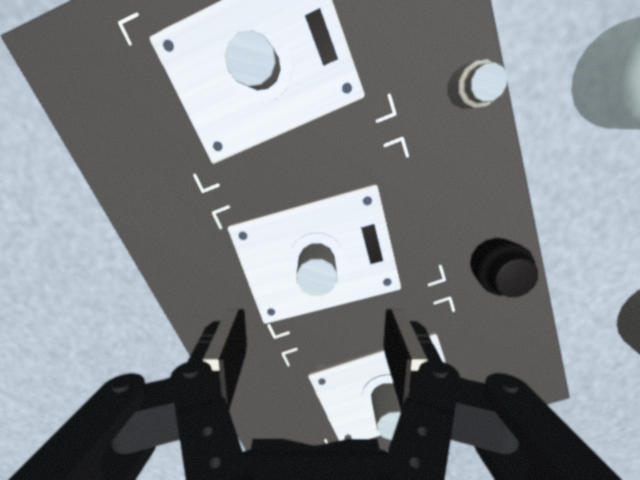

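The middle plate is back level with its post top at (317,277), matching the prediction (317,278). I'll descend and grip.

drive_tool([
  {"fingers":0.7,"tx":0,"ty":0,"tz":40,"wx":0,"wy":0,"wz":0},
  {"fingers":0.7,"tx":0,"ty":0,"tz":68,"wx":0,"wy":0,"wz":0},
  {"fingers":0.6,"tx":0,"ty":0,"tz":68,"wx":0,"wy":0,"wz":0},
  {"fingers":0,"tx":0,"ty":0,"tz":68,"wx":0,"wy":0,"wz":0},
  {"fingers":0,"tx":0,"ty":0,"tz":68,"wx":0,"wy":0,"wz":0},
  {"fingers":0,"tx":0,"ty":0,"tz":68,"wx":0,"wy":0,"wz":0},
  {"fingers":0,"tx":0,"ty":0,"tz":68,"wx":0,"wy":0,"wz":0},
], grip_force=40)

```text
t: 16.58
tool_pos: [0.5584, -0.005, 0.0795]
orientation: [-0.0, 0.977, -0.213, 0.002]
wrist_force: [1.1, 0.3, 6.1]
gripper_width: 0.0228
```

```bash
python3 -c "
from h import *
go(.541,.3475,.14,-24.6+8.5+3)"
```

```text
t16.57 yaw -24.6 shift [-162.3 -313.4  -60.6] wz -0.200 level [-0.0029  0.0012  1.    ] F [1.13 0.29 6.1 ] pos [ 0.5584 -0.005   0.0795] w 0.0228
```

drive_tool([
  {"fingers":0,"tx":0,"ty":0,"tz":-20,"wx":0,"wy":0,"wz":0},
  {"fingers":0,"tx":0,"ty":0,"tz":-75,"wx":0,"wy":0,"wz":0},
  {"fingers":0,"tx":0,"ty":0,"tz":-80,"wx":0,"wy":0,"wz":0},
  {"fingers":0,"tx":-54,"ty":-104,"tz":-80,"wx":0,"wy":0,"wz":-0.07},
  {"fingers":0,"tx":-108,"ty":-208,"tz":-80,"wx":0,"wy":0,"wz":-0.14},
  {"fingers":0,"tx":-162,"ty":-313,"tz":-80,"wx":0,"wy":0,"wz":-0.2},
  {"fingers":0,"tx":-162,"ty":-313,"tz":-80,"wx":0,"wy":0,"wz":-0.2},
  {"fingers":0,"tx":-162,"ty":-313,"tz":-80,"wx":0,"wy":0,"wz":-0.2},
  {"fingers":0,"tx":-162,"ty":-313,"tz":-80,"wx":0,"wy":0,"wz":-0.2},
  {"fingers":0,"tx":-162,"ty":-313,"tz":-80,"wx":0,"wy":0,"wz":-0.2},
])

```text
t: 17.82
tool_pos: [0.5383, 0.3498, 0.156]
orientation: [0.0, 0.994, -0.112, -0.001]
wrist_force: [-0.2, -0.4, -2.4]
gripper_width: 0.0224
```

```bash
python3 -c "
from h import *
go(.541,.3475,.0455,-13)
d=snap('wrist'); save(d['frame'],'pics/w5.png'); import pickle; pickle.dump(d,open('w5.pkl','wb'))
print([proj(d,[.541+a*.095,.3475+b*.08,.025]).round() for a in(1,-1) for b in(1,-1)])"
```

```text
t17.82 yaw -12.9 shift [  3.4   1.5 110.5] wz 0.002 level [ 0.0021 -0.001   1.    ] F [-0.2  -0.45 -2.42] pos [0.5383 0.3498 0.156 ] w 0.0224
[array([436.,  99.]), array([460., 311.]), array([161., 164.]), array([230., 355.])]
```

View pics/w5.png

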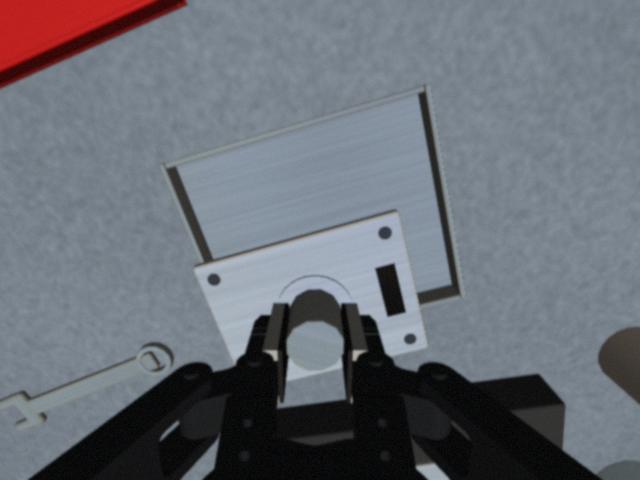

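```bash
python3 -c "
from h import *
import pickle
d=pickle.load(open('w5.pkl','rb'))
A,B,C=[onz(d,*p,.025) for p in((164,164),(461,295),(426,87))]
print((A+B)/2,np.degrees(np.arctan2(*(C-A)[1::-1])),np.linalg.norm(C-A),np.linalg.norm(C-B))
m=(A+B)/2; go(m[0],m[1],.0455,-13)"
```

```text
[0.54314978 0.35417284 0.025     ] 2.702407403374717 0.18268466097209018 0.1550573479736086
t17.88 yaw -13.0 shift [  3.3  -7.4 110.6] wz 0.000 level [ 0.002  -0.0022  1.    ] F [ 0.29 -0.62 -2.78] pos [0.5386 0.3479 0.1561] w 0.0223
```

drive_tool([
  {"fingers":0,"tx":3,"ty":-4,"tz":40,"wx":0,"wy":0,"wz":0},
  {"fingers":0,"tx":3,"ty":-4,"tz":80,"wx":0,"wy":0,"wz":0},
  {"fingers":0,"tx":3,"ty":-4,"tz":100,"wx":0,"wy":0,"wz":0},
  {"fingers":0,"tx":3,"ty":-4,"tz":107,"wx":0,"wy":0,"wz":0},
  {"fingers":0,"tx":3,"ty":-4,"tz":109,"wx":0,"wy":0,"wz":0},
  {"fingers":0,"tx":3,"ty":-4,"tz":109,"wx":0,"wy":0,"wz":0},
  {"fingers":0,"tx":3,"ty":-4,"tz":109,"wx":0,"wy":0,"wz":0},
])

```text
t: 18.75
tool_pos: [0.5446, 0.3507, 0.0504]
orientation: [-0.001, 0.993, -0.114, 0.001]
wrist_force: [0.9, -0.2, -2.4]
gripper_width: 0.0224
```

drive_tool([
  {"fingers":0,"tx":0,"ty":0,"tz":0,"wx":0,"wy":0,"wz":0},
  {"fingers":0,"tx":0,"ty":0,"tz":1,"wx":0,"wy":0,"wz":0},
  {"fingers":0,"tx":0,"ty":0,"tz":2,"wx":0,"wy":0,"wz":0},
  {"fingers":0,"tx":0,"ty":0,"tz":2,"wx":0,"wy":0,"wz":0},
  {"fingers":0,"tx":0,"ty":0,"tz":2,"wx":0,"wy":0,"wz":0},
])

```text
t: 19.38
tool_pos: [0.5437, 0.3503, 0.0471]
orientation: [0.0, 0.993, -0.114, -0.0]
wrist_force: [-1.0, -0.3, -2.8]
gripper_width: 0.0228
```

drive_tool([
  {"fingers":0,"tx":0,"ty":0,"tz":1,"wx":0,"wy":0,"wz":0},
  {"fingers":0,"tx":0,"ty":0,"tz":1,"wx":0,"wy":0,"wz":0},
  {"fingers":0,"tx":0,"ty":0,"tz":1,"wx":0,"wy":0,"wz":0},
])

```text
t: 19.75
tool_pos: [0.5437, 0.3503, 0.0461]
orientation: [-0.0, 0.993, -0.114, -0.0]
wrist_force: [-0.9, -0.5, -2.6]
gripper_width: 0.0224
```

drive_tool([
  {"fingers":0,"tx":0,"ty":0,"tz":1,"wx":0,"wy":0,"wz":0},
  {"fingers":0,"tx":0,"ty":0,"tz":1.5,"wx":0,"wy":0,"wz":0},
  {"fingers":0,"tx":0,"ty":0,"tz":1.5,"wx":0,"wy":0,"wz":0},
  {"fingers":0,"tx":0,"ty":0,"tz":1.5,"wx":0,"wy":0,"wz":0},
])

```text
t: 20.25
tool_pos: [0.5438, 0.3503, 0.0446]
orientation: [-0.0, 0.993, -0.114, 0.0]
wrist_force: [-0.5, 0.4, -2.5]
gripper_width: 0.0223
```

drive_tool([
  {"fingers":0,"tx":0,"ty":0,"tz":1,"wx":0,"wy":0,"wz":0},
  {"fingers":0,"tx":0,"ty":0,"tz":1,"wx":0,"wy":0,"wz":0},
  {"fingers":0,"tx":0,"ty":0,"tz":1,"wx":0,"wy":0,"wz":0},
])

```text
t: 20.62
tool_pos: [0.5437, 0.3503, 0.0436]
orientation: [0.0, 0.993, -0.114, -0.0]
wrist_force: [-0.5, -0.1, -2.1]
gripper_width: 0.0223
```

drive_tool([
  {"fingers":0,"tx":0,"ty":0,"tz":1,"wx":0,"wy":0,"wz":0},
  {"fingers":0,"tx":0,"ty":0,"tz":1,"wx":0,"wy":0,"wz":0},
  {"fingers":0,"tx":0,"ty":0,"tz":1,"wx":0,"wy":0,"wz":0},
])

```text
t: 21.0
tool_pos: [0.5438, 0.3505, 0.0435]
orientation: [-0.0, 0.993, -0.114, 0.0]
wrist_force: [-1.5, -1.6, 6.5]
gripper_width: 0.0221
```

Seated at z 0.0435, as computed. I'll release it and retreat.

drive_tool([
  {"fingers":0,"tx":0,"ty":0,"tz":-0.8,"wx":0,"wy":0,"wz":0},
  {"fingers":0.5,"tx":0,"ty":0,"tz":-0.8,"wx":0,"wy":0,"wz":0},
  {"fingers":0.7,"tx":0,"ty":0,"tz":-0.8,"wx":0,"wy":0,"wz":0},
  {"fingers":0.7,"tx":0,"ty":0,"tz":-0.8,"wx":0,"wy":0,"wz":0},
  {"fingers":0.7,"tx":0,"ty":0,"tz":-30,"wx":0,"wy":0,"wz":0},
  {"fingers":0.7,"tx":0,"ty":0,"tz":-90,"wx":0,"wy":0,"wz":0},
  {"fingers":0.7,"tx":0,"ty":0,"tz":-150,"wx":0,"wy":0,"wz":0},
  {"fingers":0.7,"tx":-150,"ty":0,"tz":-180,"wx":0,"wy":0,"wz":0},
  {"fingers":0.7,"tx":-150,"ty":0,"tz":-180,"wx":0,"wy":0,"wz":0},
  {"fingers":0.7,"tx":-150,"ty":0,"tz":-180,"wx":0,"wy":0,"wz":0},
])

```text
t: 22.25
tool_pos: [0.3952, 0.3849, 0.2237]
orientation: [-0.0, 0.994, -0.113, 0.0]
wrist_force: [0.5, -0.3, 0.2]
gripper_width: 0.0601
```

```bash
python3 -c "
from h import *
a=snap('scene')['frame']; b=snap('top')['frame']
save(np.hstack([cv2.resize(a[150:350,210:430],(440,400)),cv2.resize(b[170:310,195:455],(360,400)) if 0 else cv2.copyMakeBorder(cv2.resize(b[170:310,195:455],(360,194),interpolation=cv2.INTER_CUBIC),0,206,0,0,cv2.BORDER_CONSTANT)]),'pics/end.png'); go(.4,.35,.2)"
```

```text
t22.35 yaw -12.9 shift [12.2 33.2 23.5] wz 0.000 level [-3.e-04  8.e-04  1.e+00] F [ 0.54 -0.07  0.57] pos [0.3955 0.3851 0.2236] w 0.0597
```

View pics/end.png

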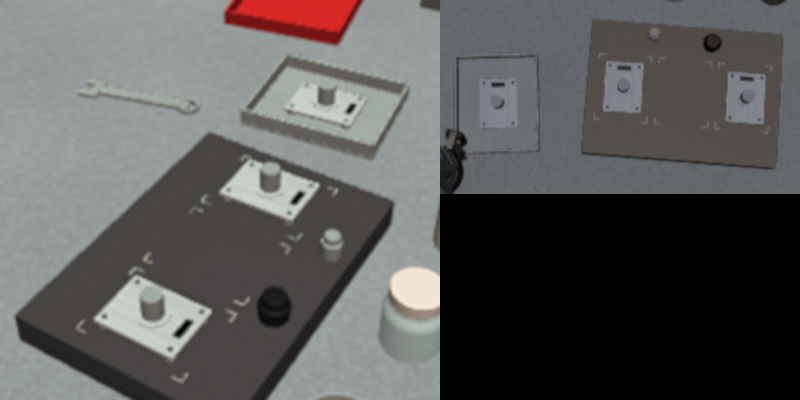

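The middle plate lies flat in the steel tray, and the two sound plates stand in the outer bays with the ferrule and cap untouched.

```bash
python3 -c "
from h import *
print(robot.hand_in())"
```

```text
the job is handed in; nothing more can be done
None
```

The plate from the carrier is on the granite in the free bay. The warped plate turned out to be the middle one, and it now lies flat in the steel reject tray. I handed the job in at about 22 s of the 72 s allowed.

- **Placing:** I set the carrier plate down under force feedback, with about 6 N at touchdown. It sits square to its bay marks.
- **Pressing:** On the moved plate, both slot-end corners stayed firm at tool height 69.0 mm, with 6–9 N. On the middle plate, the −y slot corner also stayed firm, with 7 N. Its +y slot corner gave way from about 69 to 66 mm with almost no force until it stopped. A later picture showed it had come back level.
- **Reject:** I put the middle plate in the tray, touching down at about 6.5 N. The third plate was not pressed, because the warped one had been found.

The last pictures show the two sound plates standing in the outer bays, the rejected plate flat inside the tray, and the ferrule, cap and wrench undisturbed. The gripper was clear, with wrist force near zero.

Two things did not go quite to plan:
- **Measured dip:** The dip was about 3 mm rather than the 4 mm described, probably because I pressed a little inside the corner.
- **Press force:** It reached about 13 N once the rocked plate had stopped, more than was needed.

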